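Pull the plain round knob off the hotplate for washing

TASK

The hotplate's plain round knob (the one without a finger bar) has to come off for washing. Take the C-shaped puller by its grip, hook its fork under the knob's rim, pull the knob up off its shaft with the puller, never touching the knob with the gripper, and set it down upright on the wooden board; then stand the puller back on the counter, on its fork, and let go. Leave the other knob seated and leave the jar and shakers alone.

Things in the scene. Friction and masses are not known exactly. Their poses are not given: they have to be found in the camera images.
- hotplate: White single-burner hotplate, box 300 x 300 mm, fixed. Origin on the counter under its centre; -x is its front edge, z up. Flat top 60 mm above the counter; dark burner disc (radius 92 mm, 10 mm high) centred at x = +45 mm. Two steel knob shafts stand on the top at x = -110 mm, y = +70 and -70 mm; either knob may be on either shaft.
- round_knob: The knob to remove: black plastic, about 50 g, plain round. Origin at the centre of its underside (on the hotplate's top while seated), z up its axis. Heights from there: round stem, diameter 26 mm, 0 to 10 mm; rim, diameter 50 mm, 10 to 14 mm (so a 10 mm gap lies under the rim); body, diameter 36 mm, up to 34 mm. Freed, it stands on its stem.
- knob_rim (a point): Point on the round knob's axis at the underside of its rim, 10 mm above its origin. Sprung detents hold the knob: a straight upward pull of about 7 to 11 N pops it free within the first 10 mm; after 15 mm of lift it is clear of the shaft.
- puller: Loose C-shaped steel puller, about 150 g, standing on its flat fork. Origin at the fork's underside, under the grip; +x is the way the fork's open end points, z up. Behind, a spine 48 mm wide rises at x = -49 to -43 mm; a top arm 20 mm wide, 50 to 58 mm above the underside, runs forward from it to below the grip.
- puller_fork (a point): Centre of the fork's upper face, 4 mm above the puller's origin. Fork 4 mm thick, 48 mm wide over all: two prongs 8 mm wide with a 32 mm slot between them, open at x = +34 mm, closed at x = -28 mm. 46 mm clear between fork and top arm.
- bar_knob: The knob to leave alone: black plastic, same stem and rim and same height (34 mm), but its upper part is a 10 mm thick upright finger bar, 36 mm long. Origin at the centre of its underside.
- puller_grip (a point): Centre of the puller's grip, a black upright block 20 x 20 mm and 50 mm tall standing on the top arm (58 to 108 mm above the fork's underside; this point is 83 mm above it, straight above the puller's origin). Same axes as the puller. It can be pinched from above across x or across y.
- board_top (a point): Centre of the upper face of the light wooden board, 160 mm (its x) by 140 mm (its y), 12 mm thick, fixed flat on the counter.
- salt_shaker: Loose glass salt shaker with a steel top, 42 mm in diameter, 83 mm tall; bystander. Origin under its centre.
- pepper_shaker: Loose glass pepper shaker, dark filling and steel top, 42 mm in diameter, 83 mm tall; bystander. Origin under its centre.
- coffee_jar: Loose amber glass jar with a steel lid, 84 mm in diameter, 100 mm tall; bystander. Origin under its centre.
Mind the look-alikes: they are no part of the job. There is more than one size of the puller; the job needs the middle-sized. Of the things shaped like the part that bears board_top, the wooden one is meant.

How it is judged (in metres and radians):
On the way, in this order (a step that is already met when the one before it is completed fails the run):
1. the round knob is pulled off and hangs in the puller's fork, at least 25 mm above the hotplate's top (height (world z) of round_knob above 0.085 m and distance between knob_rim and puller_fork below 0.03 m), for 0.1 s.
2. the round knob stands upright on the board, clear of the puller (x of round_knob in the frame of board_top between -0.08 and 0.08 m and y of round_knob in the frame of board_top between -0.07 and 0.07 m and z of round_knob in the frame of board_top between -0.003 and 0.003 m and angle between round_knob's own z axis and vertical below 0.12 rad and linear speed of round_knob below 0.02 m/s and contact force between puller and round_knob below 0.02 N), for 0.2 s.
At the end, for the whole second after the job is handed in: The round knob rests upright on its stem on the board (axis over the board, underside within 3 mm of its face, tilt under 0.12 rad), clear of the puller; the puller stands released and at rest on its fork on the counter (within 5 mm, tilt under 0.08 rad) (all of step 2 and height (world z) of puller below 0.005 m and angle between puller's own z axis and vertical below 0.08 rad and linear speed of puller below 0.02 m/s and contact force between the fingers and puller below 0.02 N); the robot touches nothing.
It fails at once if the gripper or arm touches the round knob (contact force between any of the fingers, the arm and round_knob above 0.3 N).
It fails at once if the other knob is pulled from its seat (distance of bar_knob from where it was at the start of the episode above 0.006 m).
It fails at once if a shaker or the jar is pushed more than 20 mm (distance of any of salt_shaker, pepper_shaker, coffee_jar from where it was at the start of the episode above 0.02 m).
It also fails if it takes over 72 s, if anything falls off the work surface, if the arm or the gripper's body presses on something with over 40 N, if the wrist force passes 120 N, or if a joint passes its speed limit or range.

ROBOT

A 6-joint arm with a two-finger parallel gripper is mounted at the origin on the work surface. World frame = base frame: x ahead of the robot, y to its left, z up, the work surface at z = 0. Lengths are in m, angles in degrees, forces in N, time in s.
With the tool pointing down it reaches from about 0.25 to 0.725 m from the base axis. Payload 9.7 kg.
Tool frame: the origin (TCP) lies at the very end of the fingers, on their centre line; the grasp point (between the pads) lies 19 mm behind it; z points along the fingers, y is the line along which they close (so a half turn about z gives the same grasp; the last joint's range is limited). The gripper opens to 85 mm and grips with 20 to 120 N. Pads are 22 mm wide; open, the fingers measure 114 mm over their backs; the gripper's body (76 mm by 85 mm) begins 54 mm behind the grasp point. The pads swing forward as they close: fully open they stand 13 mm farther back than shut.
Start: joints at [-77.177, 4.979, 10.078, 95.1, 0, 90], TCP at [0.122, -0.536, 0.231] pointing down, gripper open.
Joint ranges: [-179.16, 179.16], [-48.56, 103.87], [-65.8, 70.77], [-126.05, 130.52], [-82.76, 87.17], [-180, 180]. Speed limits (degrees/s): [127.2, 127.2, 147.25, 180, 180, 180].

INTERFACE

Orientations are given as [roll, pitch, yaw] about the fixed x, y, z axes, in that order (R = Rz(yaw) Ry(pitch) Rx(roll)).
In Python, from workcell import telemetry, optics, workorder gives the robot as it stands.
- The arm moves only by the shell command python3 -m handwheel 'ROWS' [FORCE]. ROWS is JSON, a list of rows, each an object of numbers: "tx", "ty", "tz": the shift along the tool's x, y, z in m; "ax", "ay", "az": the turn, a rotation vector about the tool's x, y, z in degrees; "jaw": the gripper command: -1 is shut, 1 is fully open, values between are in proportion. A call has exactly 10 rows; each row shifts and turns the commanded pose from where the row before left it, along the tool's axes as they then stand; what a row does not reach is not made up. A row lasts 1/8 s, in which the tool goes at most 62.5 mm and 10.7 degrees, less where a joint would pass 70% of its speed; a pose out of reach is approached as far as the arm can. A call is refused whole if a number of a shift passes 0.0625 or a number of a turn 10.7, either way. A call with a gripper value outside its range is refused whole. The fingers move at their own pace and stop on an object; FORCE is the grip in N (left out, the last holds). Time passes only in rows, so rows that do not move let the fingers close, or fill a call up. It gives the time, the measured TCP pose, the force, the opening and the grip force at its end, in the units of the state.
- telemetry.get_obs(): the state, without advancing time (a new reading comes with each control period).
- optics.camera(name): name is "scene" or "top" or "wrist"; returns a dict with "color" (420x560x3 uint8, red, green, blue), "K" (3x3 intrinsics, pixels), "k1" (the pictures are not rectified: a ray, as slopes to the right and down, at radius r is drawn at 1 + k1 r^2 times it, then the intrinsics apply), "extrinsics" (4x4, takes a point from camera to world coordinates); the wrist camera has in their place "mount" (4x4, takes a point from camera to tool coordinates, whose origin is the TCP and whose axes are the flange's). Camera axes: x right, y down, z forward; pixel columns grow to the right and rows downward; lengths in m; the calibration is good to about 2 mm. A picture is of the moment at which its call begins: read the wrist's pose just before it. There is no depth.
- workorder.job_done(): hands the job in; it is judged then, once.
The state is a dict: "time": time; "q": joint angles; "qd": joint speeds; "joint_efforts": joint torques, N m; "ee_pos": TCP position; "tcp_rot": TCP orientation; "wrist_force": force on the tool from outside, world axes, zero at the start; "torque": the same for the moment, N m; "opening": finger opening in m; "grasp_force": force on a finger pad.
Only numpy, scipy, OpenCV 4.12 (cv2) and the standard library are available. Lean on these libraries where they do the work, as an engineer would, in place of code of your own. Each camera call takes 0.05 s, during which the arm holds its last target. There are 200 camera calls.

## Working session

There is one attempt and no reset: what is moved stays moved. The work goes in short steps, Python scripts to look and compute and a shell command to move; the robot and the scene stay as the last step left them, time stands still between calls to the robot, and variables do not carry over. Pictures are saved under pics/ and viewed, at most 14 in all, crops included, and the job is handed in when it is done.

```bash
mkdir -p pics; cat > h.py <<'E'
import numpy as np, cv2
from workcell import telemetry, optics
from scipy.spatial.transform import Rotation as R
def ray(c,px,T):
    K=c["K"];d=np.array([(px[0]-K[0][2])/K[0][0],(px[1]-K[1][2])/K[1][1]]);s=d.copy()
    for _ in range(20): s=d/(1+c["k1"]*(s@s))
    T=np.array(T);v=T[:3,:3]@np.r_[s,1];return T[:3,3],v
def onz(c,px,z,T=None):
    o,v=ray(c,px,c["extrinsics"] if T is None else T);return o+v*(z-o[2])/v[2]
def proj(c,p,T=None):
    T=np.linalg.inv(np.array(c["extrinsics"] if T is None else T));q=T[:3,:3]@np.array(p)+T[:3,3];s=q[:2]/q[2];s=s*(1+c["k1"]*(s@s))
    K=np.array(c["K"]);return s*[K[0,0],K[1,1]]+K[:2,2]
def save(n,im,f=1):
    cv2.imwrite("pics/"+n,cv2.resize(im[...,::-1],None,fx=f,fy=f,interpolation=cv2.INTER_CUBIC))
E
python3 - <<'E'
from h import *
import pickle
o=telemetry.get_obs();print(o)
for n in("scene","top"):
    c=optics.camera(n);pickle.dump(c,open(n+".pkl","wb"));save(n+".png",c["color"],1.4);print(n,c["K"],c["k1"],np.round(c["extrinsics"],3))
E
```

```text
{'time': 0.0, 'q': array([-7.71769557e+01,  5.00919531e+00,  1.00362899e+01,  9.50985067e+01,
       -8.72973231e-05,  9.00008181e+01]), 'qd': array([ 0.13884721, -0.04473367,  0.11134664, -0.00855238,  0.02414291,
       -0.05459859]), 'joint_efforts': array([-7.01166337e-04, -5.20381951e+01,  4.64807332e+01,  1.60943315e-02,
        6.80765243e-05,  4.08468054e-05]), 'ee_pos': array([ 0.12201974, -0.53607576,  0.23061778]), 'tcp_rot': array([-1.79928588e+02,  8.83169672e-05,  1.28222262e+01]), 'wrist_force': array([-1.5374271 , -0.09125519,  0.10036108]), 'torque': array([-2.38171828e-02, -8.72562027e-02, -2.04586889e-05]), 'grasp_force': 0.0, 'opening': 0.08537242656818408}
scene [[381.95978854   0.         277.34802232]
 [  0.         381.95978854 203.31380947]
 [  0.           0.           1.        ]] -0.04736311222220676 [[ 0.691  0.534 -0.488  1.154]
 [ 0.723 -0.502  0.475 -0.516]
 [ 0.009 -0.681 -0.732  0.959]
 [ 0.     0.     0.     1.   ]]
top [[443.66817142   0.         270.66810178]
 [  0.         443.66817142 208.91752176]
 [  0.           0.           1.        ]] 0.014263347481724059 [[-1.300e-02 -9.780e-01  2.100e-01  3.100e-01]
 [-1.000e+00  1.300e-02 -1.000e-03  7.800e-02]
 [-2.000e-03 -2.100e-01 -9.780e-01  1.278e+00]
 [ 0.000e+00  0.000e+00  0.000e+00  1.000e+00]]
```

View pics/scene.png

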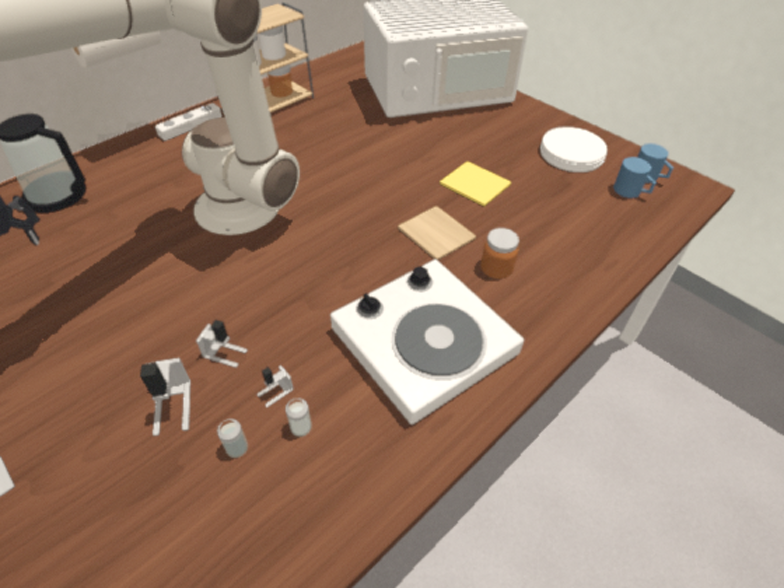

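View pics/top.png

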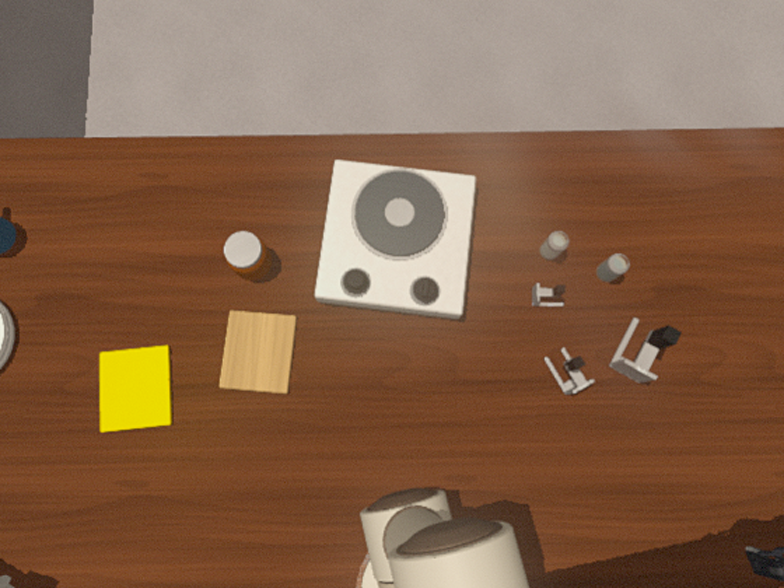

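Scene view, display pixels: three pullers at (275,383) small, (220,345) middle and (168,385) large. In the top view they are at (548,295), (570,372) and (645,350), so the middle-sized one is at top (570,372). The boards in the top view are wood at (257,352) and yellow at (135,388), and I want the wood one. The round knob looks like the one at scene (420,277) / top (355,282); scene (369,303) shows a bar. I'll confirm with an enlarged crop.

```bash
python3 - <<'E'
from h import *
import pickle
t=pickle.load(open("top.pkl","rb"));s=pickle.load(open("scene.pkl","rb"))
f=lambda im,x,y,w,h,k:cv2.resize(im[y:y+h,x:x+w],None,fx=k,fy=k,interpolation=cv2.INTER_CUBIC)
a=f(t["color"],370,195,125,100,3.2);b=f(s["color"],95,220,125,100,3.2)
c=f(t["color"],220,180,125,50,3.2);d=f(s["color"],230,180,125,50,3.2)
save("crop.png",np.vstack([np.hstack([a,b]),np.hstack([c,d])]))
# hotplate outline: white mask
for n,C,sel in(("plate",t,None),):
    hsv=cv2.cvtColor(C["color"],cv2.COLOR_RGB2HSV)
    m=((hsv[...,1]<40)&(hsv[...,2]>190)).astype(np.uint8);m[:100]=0
    cs,_=cv2.findContours(m,cv2.RETR_EXTERNAL,cv2.CHAIN_APPROX_NONE);k=max(cs,key=cv2.contourArea)
    r=cv2.minAreaRect(k);print(r);print([np.round(onz(C,p,.06),3) for p in cv2.boxPoints(r)])
    P=np.array([onz(C,p[0],.06)[:2] for p in k],np.float32);print(cv2.minAreaRect(P))
    m=((abs(hsv[...,0].astype(int)-17)<6)&(hsv[...,1]>60)&(hsv[...,1]<160)&(hsv[...,2]>150)).astype(np.uint8)
    m[:, 240:]=0
    cs,_=cv2.findContours(m,cv2.RETR_EXTERNAL,cv2.CHAIN_APPROX_NONE);k=max(cs,key=cv2.contourArea)
    P=np.array([onz(C,p[0],.012)[:2] for p in k],np.float32);print("board",cv2.minAreaRect(P),k.mean((0,1)))
E
```

```text
((282.7613830566406, 168.53199768066406), (105.55853271484375, 99.35993194580078), 6.9810566902160645)
[array([0.566, 0.207, 0.06 ]), array([0.862, 0.174, 0.06 ]), array([ 0.818, -0.132,  0.06 ]), array([ 0.526, -0.085,  0.06 ])]
((0.6924660205841064, 0.04055628180503845), (0.29630565643310547, 0.2961200475692749), 82.07942962646484)
board ((0.4638027548789978, 0.3270583748817444), (0.13889078795909882, 0.16089695692062378), 84.25506591796875) [183.83168317 250.93564356]
```

View pics/crop.png

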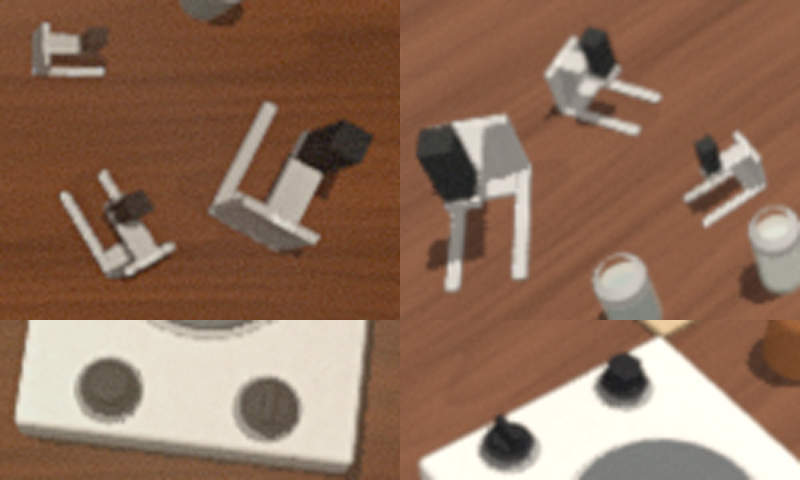

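Confirmed: the middle puller is in the top crop's lower left, prongs pointing up-left. The left knob in the top view is the plain round one; the right one has the finger bar. Now the puller pose.

```bash
python3 - <<'E'
from h import *
import pickle
t=pickle.load(open("top.pkl","rb"));s=pickle.load(open("scene.pkl","rb"))
T=lambda x,y:(370+(x+.5)/3.2-.5,195+(y+.5)/3.2-.5); S=lambda x,y:(95+(x-400)/3.2,220+y/3.2)
a,b=onz(t,T(66,196),.004),onz(t,T(104,175),.004);print("tips",a,b,np.linalg.norm(a-b))
c=onz(t,T(104,262),.004);d=a-c;print("prong yaw",np.degrees(np.arctan2(d[1],d[0])),"from tips",np.degrees(np.arctan2(*(b-a)[:2]*[1,1]))) 
print("grip top(top)",onz(t,T(134,203),.108))
a,b=onz(s,S(659,97),.004),onz(s,S(638,131),.004);print("S tips",a,b,np.linalg.norm(a-b))
print("grip top(scene)",onz(s,S(597,35),.108))
k=onz(t,(220+110/3.2,180+(387-320)/3.2),.034);print("knob",k, onz(t,(220+268/3.2,180+(408-320)/3.2),.034))
c=optics.camera("wrist");print(c["K"],c["k1"],np.round(c["mount"],3))
E
```

```text
tips [ 0.44113841 -0.26414651  0.004     ] [ 0.45955472 -0.29951801  0.004     ] 0.03987860601683596
prong yaw 26.584346061301844 from tips 152.49609005659818
grip top(top) [ 0.42397925 -0.29152374  0.108     ]
S tips [ 0.44716085 -0.25908367  0.004     ] [ 0.4666921  -0.29541532  0.004     ] 0.04124873510582697
grip top(scene) [ 0.42891076 -0.28958923  0.108     ]
knob [0.60126924 0.12347313 0.034     ] [ 0.57999302 -0.01807204  0.034     ]
[[376.63924155   0.         278.03781872]
 [  0.         376.63924155 200.13922881]
 [  0.           0.           1.        ]] -0.07631379864821887 [[-0.    -0.96  -0.28   0.073]
 [ 1.    -0.     0.001  0.   ]
 [-0.001 -0.28   0.96  -0.142]
 [ 0.     0.     0.     1.   ]]
```

```bash
python3 -m handwheel '[{"tx":0.06,"az":-5},{"tx":0.06,"az":-5},{"tx":0.0,"az":0},{"tx":0},{"tx":0},{"tx":0},{"tx":0},{"tx":0},{"tx":0},{"tx":0}]'; python3 -c "
from h import *
print(telemetry.get_obs()['q'])"
```

```text
[-7.71783453e+01  5.00543237e+00  1.00453323e+01  9.50983834e+01
  3.41540828e-04  9.00005129e+01]$[0]: bad value
```

```bash
python3 -m handwheel '[{"tx":0.05,"ty":-0.0244,"tz":0,"ax":0,"ay":0,"az":0,"jaw":1},{"tx":0.05,"ty":-0.0244,"tz":0,"ax":0,"ay":0,"az":0,"jaw":1},{"tx":0.05,"ty":-0.0244,"tz":0,"ax":0,"ay":0,"az":0,"jaw":1},{"tx":0.05,"ty":-0.0244,"tz":0,"ax":0,"ay":0,"az":0,"jaw":1},{"tx":0.05,"ty":-0.0244,"tz":0,"ax":0,"ay":0,"az":0,"jaw":1},{"tx":0.05,"ty":-0.0244,"tz":0,"ax":0,"ay":0,"az":0,"jaw":1},{"tx":0.05,"ty":-0.0244,"tz":0,"ax":0,"ay":0,"az":0,"jaw":1},{"tx":0,"ty":0,"tz":0,"ax":0,"ay":0,"az":-7.3,"jaw":1},{"tx":0,"ty":0,"tz":0,"ax":0,"ay":0,"az":-7.3,"jaw":1},{"tx":0,"ty":0,"tz":0,"ax":0,"ay":0,"az":0,"jaw":1}]'
cat >> h.py <<'E'
def wrist():
    o=telemetry.get_obs();c=optics.camera("wrist")
    T=np.eye(4);T[:3,:3]=R.from_euler("xyz",o["tcp_rot"],degrees=True).as_matrix();T[:3,3]=o["ee_pos"]
    c["extrinsics"]=T@np.array(c["mount"]);return o,c
E
python3 - <<'E'
from h import *
import pickle
o,c=wrist();pickle.dump(c,open("w1.pkl","wb"));print(o["ee_pos"],o["tcp_rot"],o["q"]);save("w1.png",c["color"],1.4)
E
```

```text
time: 1.4
ee_pos: [0.4255, -0.2919, 0.231]
tcp_rot: [-180.0, 0.0, 27.4]
wrist_force: [1.2, -0.3, 0.0]
opening: 0.0855
grasp_force: 0.0
[ 0.42548003 -0.29186906  0.23101507] [-1.79973047e+02  1.37496138e-02  2.73954470e+01] [-3.44495139e+01  3.22240961e-01  5.21547148e+00  9.49234826e+01
  5.95571050e-04  1.18155042e+02]
```

View pics/w1.png

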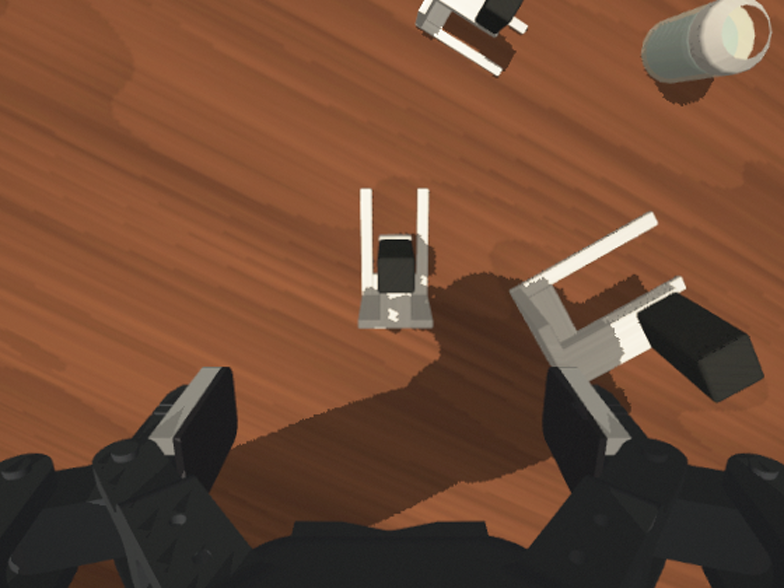

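The middle puller is dead ahead: prong tips at display (366,188) and (423,188), grip top face centred near (396,273). The large puller is about 85 mm to the right, outside finger reach if the jaw is half closed.

```bash
python3 - <<'E'
from h import *
import pickle
c=pickle.load(open("w1.pkl","rb"));im=c["color"]
g=im[140:240,245:320].max(2)
m=(g<70).astype(np.uint8)
ys,xs=np.where(m);
for z,y in((.108,None),):
    # grip width per row
    for r in range(165,214,4):
        k=np.where(g[r-140]<70)[0]+245;print(r,k.min() if len(k) else None,k.max() if len(k) else None, g[r-140,38])
G=lambda x,y,z:onz(c,((x+.5)/1.4-.5,(y+.5)/1.4-.5),z)
top=G(396.5,273,.108);tl,tr=G(366,188,.004),G(423,188,.004)
d=(tr-tl);yaw=np.degrees(np.arctan2(d[0],-d[1]));mid=(tl+tr)/2
print(top,tl,tr,"yaw",yaw,"origin from tips",mid[:2]-.034*np.array([np.cos(np.radians(yaw)),np.sin(np.radians(yaw))]),np.linalg.norm(d))
E
```

```text
165 None None 140
169 None None 229
173 271 294 33
177 271 295 34
181 270 296 35
185 270 296 55
189 270 296 57
193 270 296 57
197 270 295 57
201 270 295 58
205 270 295 57
209 None None 182
213 None None 150
[ 0.42701654 -0.2960993   0.108     ] [ 0.44666445 -0.2634594   0.004     ] [ 0.46489836 -0.29863225  0.004     ] yaw 27.40261120058049 origin from tips [ 0.4255964  -0.29669399] 0.03961823616775711
```

```bash
python3 -m handwheel '[{"tx":-0.0015,"ty":0.004,"tz":0.04,"ax":0,"ay":0,"az":0,"jaw":0.2},{"tx":0,"ty":0,"tz":0.04,"ax":0,"ay":0,"az":0,"jaw":0.2},{"tx":0,"ty":0,"tz":0.04,"ax":0,"ay":0,"az":0,"jaw":0.2},{"tx":0,"ty":0,"tz":0.025,"ax":0,"ay":0,"az":0,"jaw":0.2},{"tx":0,"ty":0,"tz":0.016,"ax":0,"ay":0,"az":0,"jaw":0.2},{"tx":0,"ty":0,"tz":0,"ax":0,"ay":0,"az":0,"jaw":0.2},{"tx":0,"ty":0,"tz":0,"ax":0,"ay":0,"az":0,"jaw":-1},{"tx":0,"ty":0,"tz":0,"ax":0,"ay":0,"az":0,"jaw":-1},{"tx":0,"ty":0,"tz":0,"ax":0,"ay":0,"az":0,"jaw":-1},{"tx":0,"ty":0,"tz":0,"ax":0,"ay":0,"az":0,"jaw":-1}]' 80
```

```text
time: 2.7
ee_pos: [0.4266, -0.2967, 0.0715]
tcp_rot: [179.9, -0.1, 27.4]
wrist_force: [-1.0, 0.5, 6.8]
opening: 0.0191
grasp_force: 78.3
```

```bash
python3 -m handwheel '[{"tx":0,"ty":0,"tz":-0.03,"ax":0,"ay":0,"az":0,"jaw":-1},{"tx":0,"ty":0,"tz":-0.045,"ax":0,"ay":0,"az":0,"jaw":-1},{"tx":0,"ty":0,"tz":-0.045,"ax":0,"ay":0,"az":0,"jaw":-1},{"tx":0.03,"ty":-0.035,"tz":0,"ax":0,"ay":0,"az":0,"jaw":-1},{"tx":0.04,"ty":-0.047,"tz":0,"ax":0,"ay":0,"az":0,"jaw":-1},{"tx":0.04,"ty":-0.047,"tz":0,"ax":0,"ay":0,"az":0,"jaw":-1},{"tx":0.04,"ty":-0.047,"tz":0,"ax":0,"ay":0,"az":0,"jaw":-1},{"tx":0.04,"ty":-0.047,"tz":0,"ax":0,"ay":0,"az":0,"jaw":-1},{"tx":0.04,"ty":-0.047,"tz":0,"ax":0,"ay":0,"az":0,"jaw":-1},{"tx":0.025,"ty":-0.026,"tz":0,"ax":0,"ay":0,"az":0,"jaw":-1}]'
python3 - <<'E'
from h import *
import pickle
telemetry.get_obs()
o,c=wrist();pickle.dump(c,open("w2.pkl","wb"));print(o["ee_pos"],o["tcp_rot"],o["q"],o["opening"],o["wrist_force"]);save("w2.png",c["color"],1.4)
E
```

```text
time: 3.95
ee_pos: [0.5159, 0.0866, 0.1901]
tcp_rot: [-180.0, 0.0, 27.5]
wrist_force: [-0.2, -0.3, -1.2]
opening: 0.019
grasp_force: 78.8
[0.515949   0.08662549 0.19012662] [-1.79984568e+02  8.97682903e-03  2.75394500e+01] [9.52432740e+00 6.41955915e-01 1.00129184e+00 9.03726454e+01
 1.18996268e-02 1.61984877e+02] 0.019010236645657177 [-0.19341715 -0.31502635 -1.24481112]
```

View pics/w2.png

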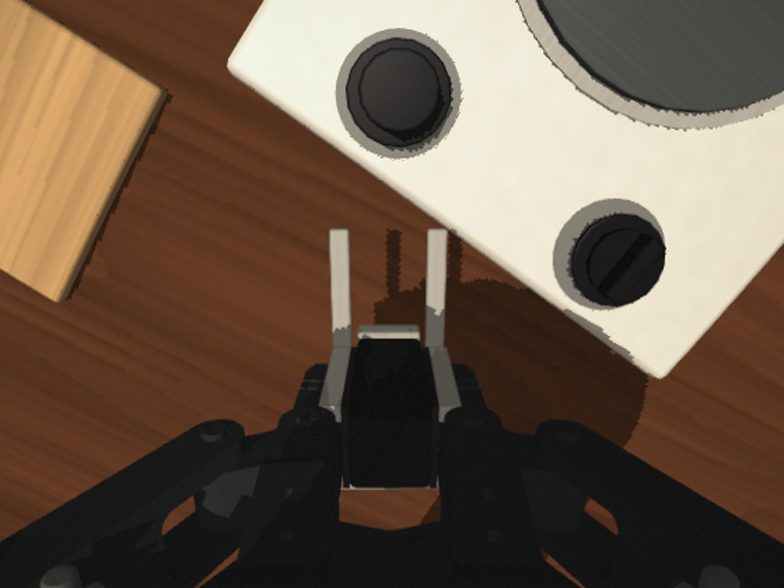

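The round knob is centred near display (399,91). The prong tips are at (340,230) and (437,230), so the fork axis is already nearly in line with the knob. The bar knob is well off to the right at (617,260).

```bash
python3 - <<'E'
from h import *
import pickle
c=pickle.load(open("w2.pkl","rb"));im=c["color"]
m=(im.max(2)<75).astype(np.uint8);m[:15]=0;m[112:]=0;m[:,:235]=0;m[:,335:]=0
k=max(cv2.findContours(m,0,1)[0],key=cv2.contourArea);print(cv2.fitEllipse(k))
P=np.array([onz(c,p[0],.073)[:2] for p in k],np.float32);(x,y),r=cv2.minEnclosingCircle(P);print("rim",x,y,r,cv2.fitEllipse(P))
tcp=np.array([.51595,.08663,.19013]);Rz=R.from_euler("z",27.54,degrees=True).as_matrix()[:2,:2]
g=cv2.cvtColor(im,cv2.COLOR_RGB2GRAY)
for r in(168,175,185):print(r,[i for i in range(225,325) if g[r,i]>130])
zf=tcp[2]-.0715+.004
G=lambda x,y,z:onz(c,(x,y),z)[:2]
for nm,p in(("rim",np.array([x,y])),("tipL",G(242.5,164,zf)),("tipR",G(312,164,zf)),("tops",G(398/1.4,90/1.4,.094))):
    print(nm,p,(Rz.T@(p-tcp[:2]))*[1,-1])
E
```

```text
((285.0126647949219, 66.75740814208984), (74.26885223388672, 79.6700668334961), 162.9749755859375)
rim 0.5952871441841125 0.12235803157091141 0.026148878037929535 ((0.5961912274360657, 0.1223471388220787), (0.048309486359357834, 0.0506855770945549), 150.1488494873047)
168 [236, 237, 238, 239, 240, 241, 242, 243, 244, 245, 246, 247, 306, 307, 308, 309, 310, 311, 312, 313, 314, 315, 316, 317, 318]
175 [236, 237, 238, 239, 240, 241, 242, 243, 244, 245, 246, 247, 248, 306, 307, 308, 309, 310, 311, 312, 313, 314, 315, 316, 317, 318]
185 [236, 237, 238, 239, 240, 241, 242, 243, 244, 245, 246, 247, 248, 305, 306, 307, 308, 309, 310, 311, 312, 313, 314, 315, 316, 317]
rim [0.59528714 0.12235803] [0.0868668  0.00500331]
tipL [0.53621421 0.11890463] [ 0.03289078 -0.01924802]
tipR [0.5543325  0.08413909] [0.0328816  0.01995549]
tops [0.59640006 0.12342343] [0.08834621 0.00457321]
```

```bash
python3 -m handwheel '[{"tx":0,"ty":0.0045,"tz":0.02,"ax":0,"ay":0,"az":0,"jaw":-1},{"tx":0,"ty":0,"tz":0.02,"ax":0,"ay":0,"az":0,"jaw":-1},{"tx":0,"ty":0,"tz":0.0155,"ax":0,"ay":0,"az":0,"jaw":-1},{"tx":0,"ty":0,"tz":0,"ax":0,"ay":0,"az":0,"jaw":-1},{"tx":0.01,"ty":0,"tz":0,"ax":0,"ay":0,"az":0,"jaw":-1},{"tx":0.01,"ty":0,"tz":0,"ax":0,"ay":0,"az":0,"jaw":-1},{"tx":0.005,"ty":0,"tz":0,"ax":0,"ay":0,"az":0,"jaw":-1},{"tx":0,"ty":0,"tz":0,"ax":0,"ay":0,"az":0,"jaw":-1},{"tx":0,"ty":0,"tz":0,"ax":0,"ay":0,"az":0,"jaw":-1},{"tx":0,"ty":0,"tz":0,"ax":0,"ay":0,"az":0,"jaw":-1}]'
python3 - <<'E'
from h import *
o,c=wrist();s=optics.camera("scene")
print(o["ee_pos"],o["tcp_rot"],o["wrist_force"])
im=s["color"][170:245,240:340];a=cv2.resize(im,(800,600),interpolation=cv2.INTER_CUBIC)[150:]
b=cv2.resize(c["color"],None,fx=1,fy=1)[0:300,130:430]
import pickle;pickle.dump(c,open("w3.pkl","wb"));pickle.dump(s,open("s3.pkl","wb"))
b=cv2.resize(b,(400,400));a=cv2.resize(im,(400,300));a=np.vstack([a,np.zeros((100,400,3),np.uint8)])
save("c3.png",np.hstack([a,b]))
E
```

```text
time: 5.25
ee_pos: [0.5401, 0.0913, 0.1348]
tcp_rot: [180.0, 0.0, 27.4]
wrist_force: [0.8, 0.3, -1.0]
opening: 0.019
grasp_force: 78.8
[0.54006397 0.09128725 0.13483689] [1.79999750e+02 3.86188132e-03 2.74151452e+01] [ 0.83699385  0.28848727 -1.00984745]
```

View pics/c3.png

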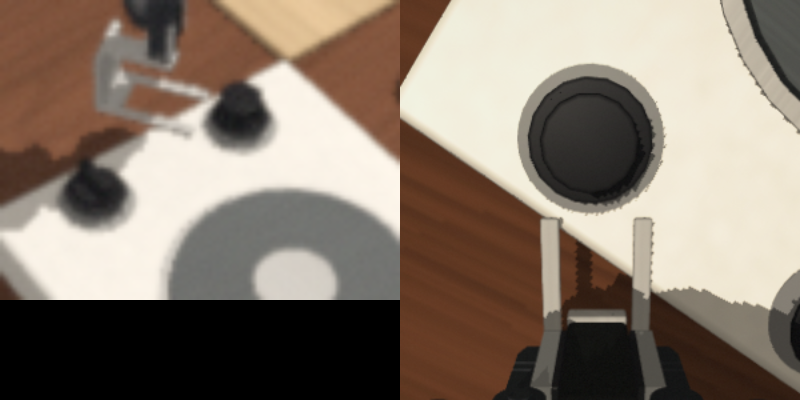

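Prong midline is at crop x≈597 and the knob at ≈591, so the fork sits about 2 mm off: the earlier picture was taken before the arm had settled. I'll measure numerically on this settled one.

```bash
python3 - <<'E'
from h import *
import pickle
c=pickle.load(open("w3.pkl","rb"));im=c["color"];g=im.max(2)
m=(g<75).astype(np.uint8);m[:45]=0;m[157:]=0;m[:,:220]=0;m[:,325:]=0
k=max(cv2.findContours(m,0,1)[0],key=cv2.contourArea);print(cv2.boundingRect(k))
P=np.array([onz(c,p[0],.073)[:2] for p in k],np.float32);(x,y),r=cv2.minEnclosingCircle(P);e=cv2.fitEllipse(P);print(x,y,r,e)
tcp=np.array([.54006,.09129]);Rz=R.from_euler("z",27.415,degrees=True).as_matrix()[:2,:2]
f=lambda p:(Rz.T@(np.array(p)-tcp))*[1,-1]
print("rim",f((x,y)),f(e[0]))
C=lambda X,Y:((X-400+.5)/1.3333-.5+130,(Y+.5)/1.3333-.5)
for p in((551,218),(643,218)):print("tip",f(onz(c,C(*p),.0673)[:2]))
for p in((541,143),(642,143)):print("body top",f(onz(c,C(*p),.094)[:2]))
# fork height by triangulation of tips, wrist vs scene
s=pickle.load(open("s3.pkl","rb"));S=lambda X,Y:(240+X/4,170+Y/4)
for a,b in(((551,218),(209,95)),((643,218),(189,133))):
    o1,v1=ray(c,C(*a),c["extrinsics"]);o2,v2=ray(s,S(*b),s["extrinsics"])
    t=np.linalg.lstsq(np.c_[v1,-v2],o2-o1,rcond=None)[0];print(o1+v1*t[0],o2+v2*t[1])
E
```

```text
(226, 58, 95, 96)
0.5964582562446594 0.12239216268062592 0.025495074689388275 ((0.5967580080032349, 0.12284644693136215), (0.04841708019375801, 0.049556665122509), 172.64735412597656)
rim [ 0.06438488 -0.00164166] [ 0.06486014 -0.00190691]
tip [ 0.03325105 -0.01887293]
tip [0.033241   0.02003981]
body top [ 0.06537886 -0.01929993]
body top [0.06535801 0.01659097]
[0.56160207 0.12336798 0.07068979] [0.56435459 0.12508387 0.07010176]
[0.57826415 0.08808944 0.06306819] [0.5786455  0.08832293 0.06298084]
```

```bash
python3 -m handwheel '[{"tx":0,"ty":-0.0022,"tz":0,"ax":0,"ay":0,"az":0,"jaw":-1},{"tx":0.005,"ty":0,"tz":0,"ax":0,"ay":0,"az":0,"jaw":-1},{"tx":0.01,"ty":0,"tz":0,"ax":0,"ay":0,"az":0,"jaw":-1},{"tx":0.01,"ty":0,"tz":0,"ax":0,"ay":0,"az":0,"jaw":-1},{"tx":0.01,"ty":0,"tz":0,"ax":0,"ay":0,"az":0,"jaw":-1},{"tx":0.01,"ty":0,"tz":0,"ax":0,"ay":0,"az":0,"jaw":-1},{"tx":0.01,"ty":0,"tz":0,"ax":0,"ay":0,"az":0,"jaw":-1},{"tx":0.01,"ty":0,"tz":0,"ax":0,"ay":0,"az":0,"jaw":-1},{"tx":0,"ty":0,"tz":0,"ax":0,"ay":0,"az":0,"jaw":-1},{"tx":0,"ty":0,"tz":0,"ax":0,"ay":0,"az":0,"jaw":-1}]'
python3 - <<'E'
from h import *
o,c=wrist();s=optics.camera("scene")
print(o["ee_pos"],o["tcp_rot"],o["wrist_force"],o["torque"])
a=cv2.resize(s["color"][170:245,240:340],(400,300),interpolation=cv2.INTER_CUBIC);a=np.vstack([a,np.zeros((100,400,3),np.uint8)])
save("c4.png",np.hstack([a,cv2.resize(c["color"][0:300,130:430],(400,400))]))
E
```

```text
time: 6.6
ee_pos: [0.5968, 0.1232, 0.1347]
tcp_rot: [-180.0, 0.0, 27.4]
wrist_force: [0.6, 0.3, -0.8]
opening: 0.0191
grasp_force: 78.8
[0.59675694 0.12321393 0.13471166] [-1.79994976e+02  2.08200910e-02  2.74227369e+01] [ 0.571865    0.3119375  -0.81693378] [ 0.02232031 -0.07565332  0.01884664]
```

View pics/c4.png

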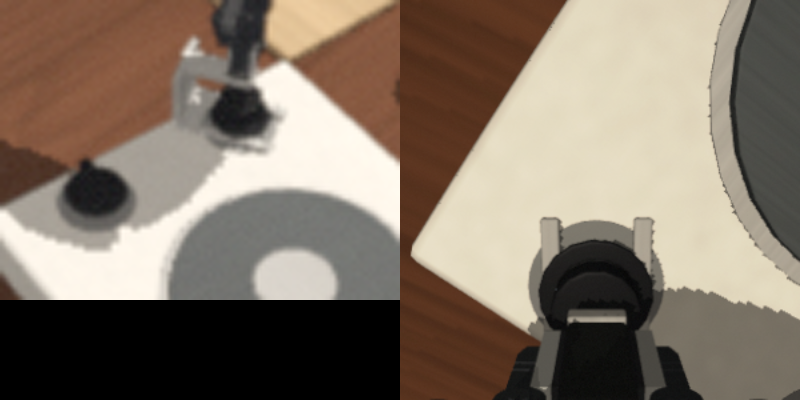

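The fork is under the rim and centred: rim spans crop x 539–653, prongs at 550 and 644, and there is no contact force. Pulling straight up.

```bash
python3 -m handwheel '[{"tx":0,"ty":0,"tz":-0.003,"ax":0,"ay":0,"az":0,"jaw":-1},{"tx":0,"ty":0,"tz":-0.003,"ax":0,"ay":0,"az":0,"jaw":-1},{"tx":0,"ty":0,"tz":-0.003,"ax":0,"ay":0,"az":0,"jaw":-1},{"tx":0,"ty":0,"tz":-0.003,"ax":0,"ay":0,"az":0,"jaw":-1},{"tx":0,"ty":0,"tz":-0.003,"ax":0,"ay":0,"az":0,"jaw":-1},{"tx":0,"ty":0,"tz":-0.004,"ax":0,"ay":0,"az":0,"jaw":-1},{"tx":0,"ty":0,"tz":-0.005,"ax":0,"ay":0,"az":0,"jaw":-1},{"tx":0,"ty":0,"tz":-0.007,"ax":0,"ay":0,"az":0,"jaw":-1},{"tx":0,"ty":0,"tz":-0.007,"ax":0,"ay":0,"az":0,"jaw":-1},{"tx":0,"ty":0,"tz":-0.007,"ax":0,"ay":0,"az":0,"jaw":-1}]'
python3 -m handwheel '[{"tx":0,"ty":0,"tz":-0.006,"ax":0,"ay":0,"az":0,"jaw":-1},{"tx":0,"ty":0,"tz":-0.004,"ax":0,"ay":0,"az":0,"jaw":-1},{"tx":0,"ty":0,"tz":0,"ax":0,"ay":0,"az":0,"jaw":-1},{"tx":0,"ty":0,"tz":0,"ax":0,"ay":0,"az":0,"jaw":-1},{"tx":0,"ty":0,"tz":0,"ax":0,"ay":0,"az":0,"jaw":-1},{"tx":0,"ty":0,"tz":0,"ax":0,"ay":0,"az":0,"jaw":-1},{"tx":0,"ty":0,"tz":0,"ax":0,"ay":0,"az":0,"jaw":-1},{"tx":0,"ty":0,"tz":0,"ax":0,"ay":0,"az":0,"jaw":-1},{"tx":0,"ty":0,"tz":0,"ax":0,"ay":0,"az":0,"jaw":-1},{"tx":0,"ty":0,"tz":0,"ax":0,"ay":0,"az":0,"jaw":-1}]'
python3 - <<'E'
from h import *
o,c=wrist();s=optics.camera("scene")
print(o["ee_pos"],o["tcp_rot"],o["wrist_force"],o["torque"],o["q"])
a=cv2.resize(s["color"][150:225,240:340],(400,300),interpolation=cv2.INTER_CUBIC);a=np.vstack([a,np.zeros((100,400,3),np.uint8)])
save("c5.png",np.hstack([a,cv2.resize(c["color"][0:300,130:430],(400,400))]))
E
```

```text
time: 7.95
ee_pos: [0.597, 0.1233, 0.1804]
tcp_rot: [180.0, -0.0, 27.4]
wrist_force: [-0.6, -0.4, -1.9]
opening: 0.0192
grasp_force: 78.8
time: 9.2
ee_pos: [0.5969, 0.1233, 0.1898]
tcp_rot: [-180.0, -0.0, 27.4]
wrist_force: [-1.1, 0.3, -2.4]
opening: 0.0192
grasp_force: 78.8
[0.59690421 0.12325776 0.18979605] [-1.79999536e+02 -5.17472457e-05  2.74216093e+01] [-1.1261559   0.28157292 -2.38537154] [ 0.00719223 -0.01715829  0.04237235] [1.16670911e+01 1.26179701e+01 1.40597506e+01 9.14418568e+01
 4.60898165e-04 1.64245482e+02]
```

View pics/c5.png

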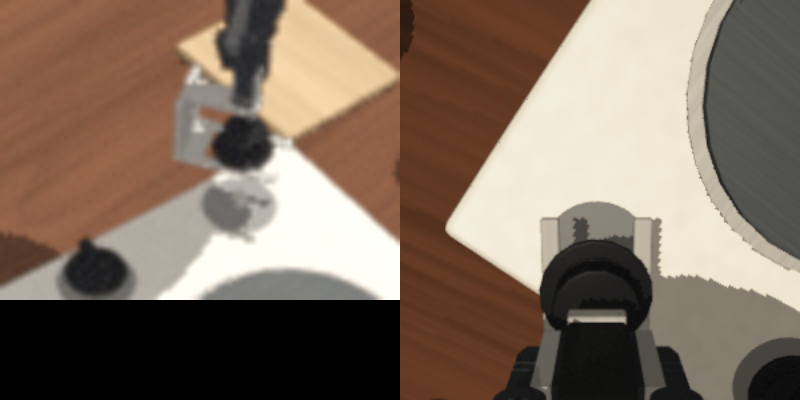

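The knob hangs in the fork, well clear of its shaft. Carrying it to the board.

```bash
python3 -m handwheel '[{"tx":-0.0024,"ty":-0.008,"tz":0,"ax":0,"ay":0,"az":0,"jaw":-1},{"tx":-0.0024,"ty":-0.016,"tz":0,"ax":0,"ay":0,"az":0,"jaw":-1},{"tx":-0.0024,"ty":-0.025,"tz":0,"ax":0,"ay":0,"az":0,"jaw":-1},{"tx":-0.0024,"ty":-0.032,"tz":0,"ax":0,"ay":0,"az":0,"jaw":-1},{"tx":-0.0024,"ty":-0.035,"tz":0,"ax":0,"ay":0,"az":0,"jaw":-1},{"tx":-0.0024,"ty":-0.035,"tz":0,"ax":0,"ay":0,"az":0,"jaw":-1},{"tx":-0.0024,"ty":-0.035,"tz":0,"ax":0,"ay":0,"az":0,"jaw":-1},{"tx":-0.0024,"ty":-0.028,"tz":0,"ax":0,"ay":0,"az":0,"jaw":-1},{"tx":-0.0024,"ty":-0.018,"tz":0,"ax":0,"ay":0,"az":0,"jaw":-1},{"tx":-0.0024,"ty":-0.01,"tz":0,"ax":0,"ay":0,"az":0,"jaw":-1}]'
python3 -m handwheel '[{"tx":0,"ty":0,"tz":0,"ax":0,"ay":0,"az":0,"jaw":-1},{"tx":0,"ty":0,"tz":0,"ax":0,"ay":0,"az":-2.6,"jaw":-1},{"tx":0,"ty":0,"tz":0,"ax":0,"ay":0,"az":-4,"jaw":-1},{"tx":0,"ty":0,"tz":0.006,"ax":0,"ay":0,"az":-5,"jaw":-1},{"tx":0,"ty":0,"tz":0.01,"ax":0,"ay":0,"az":-5,"jaw":-1},{"tx":0,"ty":0,"tz":0.014,"ax":0,"ay":0,"az":-5,"jaw":-1},{"tx":0,"ty":0,"tz":0.014,"ax":0,"ay":0,"az":-5,"jaw":-1},{"tx":0,"ty":0,"tz":0.014,"ax":0,"ay":0,"az":-4,"jaw":-1},{"tx":0,"ty":0,"tz":0.008,"ax":0,"ay":0,"az":-2,"jaw":-1},{"tx":0,"ty":0,"tz":0.004,"ax":0,"ay":0,"az":0,"jaw":-1}]'
python3 - <<'E'
from h import *
for _ in range(4): o,c=wrist()
s=optics.camera("scene")
print(o["ee_pos"],o["tcp_rot"],o["wrist_force"],o["qd"])
K=proj(s,(.464,.327,.03)).astype(int);print(K)
y,x=K[1]-40,K[0]-50
a=cv2.resize(s["color"][y:y+75,x:x+100],(400,300),interpolation=cv2.INTER_CUBIC);a=np.vstack([a,np.zeros((100,400,3),np.uint8)])
save("c6.png",np.hstack([a,cv2.resize(c["color"][0:300,130:430],(400,400))]))
E
```

```text
time: 10.55
ee_pos: [0.4805, 0.2944, 0.1906]
tcp_rot: [-178.4, 0.0, 30.7]
wrist_force: [-0.7, -0.9, -1.9]
opening: 0.019
grasp_force: 78.9
time: 11.8
ee_pos: [0.4799, 0.2957, 0.1203]
tcp_rot: [-178.7, -0.8, 63.3]
wrist_force: [-0.4, -0.1, -1.4]
opening: 0.0193
grasp_force: 79.0
[0.47989186 0.29598033 0.12082669] [-178.68471271   -0.84270901   63.27595509] [-0.22877894 -0.24573966 -2.16912654] [ 0.11335077 -0.22511844  0.44066351  0.04111436  0.01980807 -0.21996491]
[310 160]
```

View pics/c6.png

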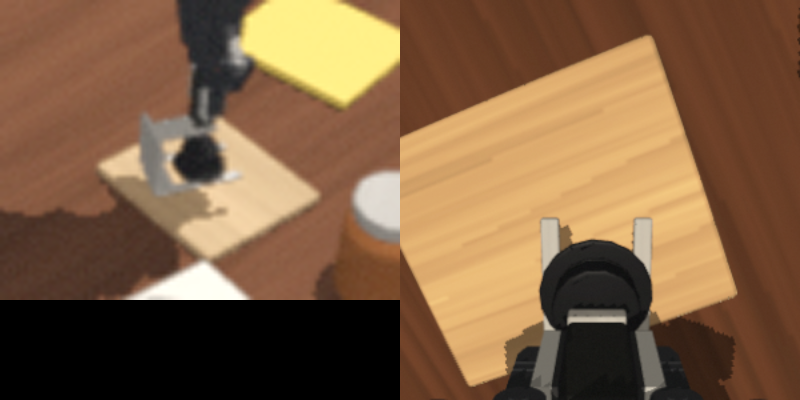

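The last joint hit its limit during the carry, so the commanded pose ended about 40 mm short and tilted 1.6°. The knob is still hooked, over the board's near corner. Computing a correction.

```bash
python3 - <<'E'
from h import *
o=telemetry.get_obs();C=R.from_euler("xyz",o["tcp_rot"],degrees=True);D=R.from_euler("xyz",[180,0,63.3],degrees=True)
print(o["q"],(C.inv()*D).as_rotvec(degrees=True),D.inv().apply(np.array([.464,.327,.12])-o["ee_pos"]),o["ee_pos"])
E
```

```text
[ 30.88510801   6.05640916  -0.94927715  82.95701964   1.56125541
 147.56916345] [-1.29788309 -0.86856691  0.01645169] [ 0.0203884  -0.02814189  0.00111466] [0.47998027 0.2961409  0.12111466]
```

```bash
python3 -m handwheel '[{"tx":0,"ty":0,"tz":0,"ax":-0.65,"ay":-0.43,"az":0,"jaw":-1},{"tx":0,"ty":0,"tz":0,"ax":-0.65,"ay":-0.44,"az":0,"jaw":-1},{"tx":0.002,"ty":-0.003,"tz":0,"ax":0,"ay":0,"az":0,"jaw":-1},{"tx":0.004,"ty":-0.006,"tz":0,"ax":0,"ay":0,"az":0,"jaw":-1},{"tx":0.005,"ty":-0.007,"tz":0,"ax":0,"ay":0,"az":0,"jaw":-1},{"tx":0.005,"ty":-0.007,"tz":0.004,"ax":0,"ay":0,"az":0,"jaw":-1},{"tx":0.0044,"ty":-0.005,"tz":0.008,"ax":0,"ay":0,"az":0,"jaw":-1},{"tx":0,"ty":0,"tz":0.007,"ax":0,"ay":0,"az":0,"jaw":-1},{"tx":0,"ty":0,"tz":0,"ax":0,"ay":0,"az":0,"jaw":-1},{"tx":0,"ty":0,"tz":0,"ax":0,"ay":0,"az":0,"jaw":-1}]'
python3 - <<'E'
from h import *
o=telemetry.get_obs();C=R.from_euler("xyz",o["tcp_rot"],degrees=True);D=R.from_euler("xyz",[180,0,63.3],degrees=True)
print(o["q"],(C.inv()*D).as_rotvec(degrees=True),o["ee_pos"],o["wrist_force"])
E
```

```text
time: 13.3
ee_pos: [0.464, 0.3266, 0.1016]
tcp_rot: [-180.0, 0.0, 63.3]
wrist_force: [-0.2, -0.0, -1.4]
opening: 0.0191
grasp_force: 78.9
[ 3.51442403e+01  6.80275926e+00 -2.27948082e+00  8.09649048e+01
 -1.93553912e-03  1.51810718e+02] [-0.02055219  0.04247347  0.03352273] [0.46397368 0.32660989 0.10159635] [-0.24937138 -0.04811962 -1.41536553]
```

Level and centred. Lowering slowly to TCP z 0.086, which leaves the fork about 2.5 mm above the board and below the rim.

```bash
python3 -m handwheel '[{"tx":0,"ty":0,"tz":0.003,"ax":0,"ay":0,"az":0,"jaw":-1},{"tx":0,"ty":0,"tz":0.003,"ax":0,"ay":0,"az":0,"jaw":-1},{"tx":0,"ty":0,"tz":0.002,"ax":0,"ay":0,"az":0,"jaw":-1},{"tx":0,"ty":0,"tz":0.002,"ax":0,"ay":0,"az":0,"jaw":-1},{"tx":0,"ty":0,"tz":0.002,"ax":0,"ay":0,"az":0,"jaw":-1},{"tx":0,"ty":0,"tz":0.002,"ax":0,"ay":0,"az":0,"jaw":-1},{"tx":0,"ty":0,"tz":0.0016,"ax":0,"ay":0,"az":0,"jaw":-1},{"tx":0,"ty":0,"tz":0,"ax":0,"ay":0,"az":0,"jaw":-1},{"tx":0,"ty":0,"tz":0,"ax":0,"ay":0,"az":0,"jaw":-1},{"tx":0,"ty":0,"tz":0,"ax":0,"ay":0,"az":0,"jaw":-1}]'
python3 - <<'E'
from h import *
o,c=wrist();s=optics.camera("scene")
print(o["ee_pos"],o["wrist_force"],o["torque"])
a=cv2.resize(s["color"][120:195,260:360],(400,300),interpolation=cv2.INTER_CUBIC);a=np.vstack([a,np.zeros((100,400,3),np.uint8)])
save("c7.png",np.hstack([a,cv2.resize(c["color"][0:300,130:430],(400,400))]))
E
```

```text
time: 14.55
ee_pos: [0.4639, 0.3268, 0.0861]
tcp_rot: [-180.0, 0.0, 63.4]
wrist_force: [-0.8, -0.5, -0.5]
opening: 0.0191
grasp_force: 78.9
[0.46387733 0.32684927 0.0860636 ] [-0.81125247 -0.51101804 -0.5217143 ] [ 0.07742473 -0.02512266 -0.00293917]
```

View pics/c7.png

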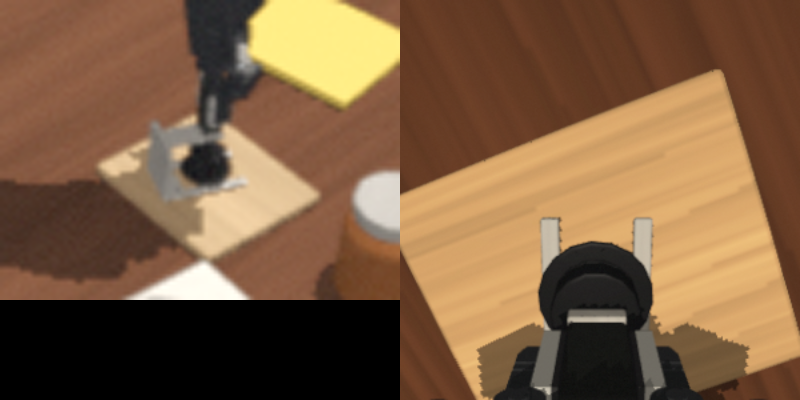

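The knob is at its seated height on the board with the prongs clear around the stem. Backing straight out.

```bash
python3 -m handwheel '[{"tx":-0.005,"ty":0,"tz":0,"ax":0,"ay":0,"az":0,"jaw":-1},{"tx":-0.01,"ty":0,"tz":0,"ax":0,"ay":0,"az":0,"jaw":-1},{"tx":-0.01,"ty":0,"tz":0,"ax":0,"ay":0,"az":0,"jaw":-1},{"tx":-0.01,"ty":0,"tz":0,"ax":0,"ay":0,"az":0,"jaw":-1},{"tx":-0.015,"ty":0,"tz":0,"ax":0,"ay":0,"az":0,"jaw":-1},{"tx":-0.015,"ty":0,"tz":0,"ax":0,"ay":0,"az":0,"jaw":-1},{"tx":-0.02,"ty":0,"tz":0,"ax":0,"ay":0,"az":0,"jaw":-1},{"tx":-0.02,"ty":0,"tz":0,"ax":0,"ay":0,"az":0,"jaw":-1},{"tx":0,"ty":0,"tz":0,"ax":0,"ay":0,"az":0,"jaw":-1},{"tx":0,"ty":0,"tz":0,"ax":0,"ay":0,"az":0,"jaw":-1}]'
python3 - <<'E'
from h import *
o,c=wrist();s=optics.camera("scene")
print(o["ee_pos"],o["wrist_force"],o["torque"])
a=cv2.resize(s["color"][120:195,260:360],(400,300),interpolation=cv2.INTER_CUBIC);a=np.vstack([a,np.zeros((100,400,3),np.uint8)])
save("c8.png",np.hstack([a,cv2.resize(c["color"][0:300,130:430],(400,400))]))
E
```

```text
time: 15.9
ee_pos: [0.417, 0.2331, 0.0863]
tcp_rot: [-180.0, -0.0, 63.3]
wrist_force: [0.1, -0.9, -2.1]
opening: 0.0189
grasp_force: 79.0
[0.41699896 0.23311629 0.08625951] [ 0.08049788 -0.85232052 -2.08396891] [ 0.0731905  -0.06272527 -0.00074673]
```

View pics/c8.png

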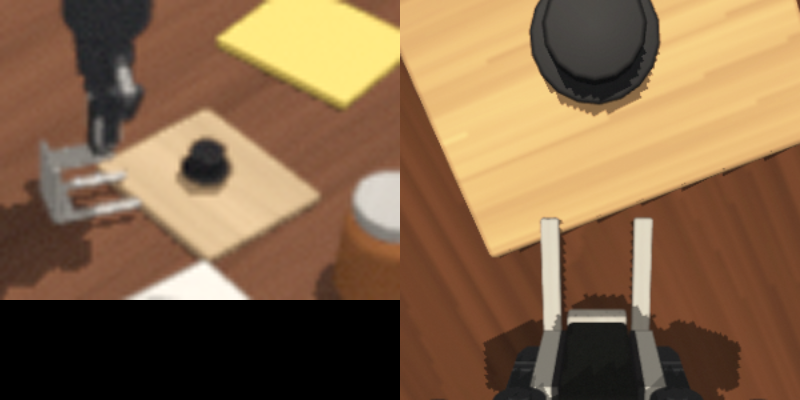

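The knob stands upright mid-board and the fork is free. Backing off further, then lowering the puller to the counter.

```bash
python3 -m handwheel '[{"tx":-0.015,"ty":0,"tz":0,"ax":0,"ay":0,"az":0,"jaw":-1},{"tx":-0.02,"ty":0,"tz":0,"ax":0,"ay":0,"az":0,"jaw":-1},{"tx":-0.02,"ty":0,"tz":0,"ax":0,"ay":0,"az":0,"jaw":-1},{"tx":-0.015,"ty":0,"tz":0,"ax":0,"ay":0,"az":0,"jaw":-1},{"tx":0,"ty":0,"tz":0.004,"ax":0,"ay":0,"az":0,"jaw":-1},{"tx":0,"ty":0,"tz":0.004,"ax":0,"ay":0,"az":0,"jaw":-1},{"tx":0,"ty":0,"tz":0.004,"ax":0,"ay":0,"az":0,"jaw":-1},{"tx":0,"ty":0,"tz":0.002,"ax":0,"ay":0,"az":0,"jaw":-1},{"tx":0,"ty":0,"tz":0,"ax":0,"ay":0,"az":0,"jaw":-1},{"tx":0,"ty":0,"tz":0,"ax":0,"ay":0,"az":0,"jaw":-1}]'
```

```text
time: 17.25
ee_pos: [0.3854, 0.1705, 0.0721]
tcp_rot: [-180.0, 0.0, 63.4]
wrist_force: [-1.1, -0.1, -1.8]
opening: 0.0192
grasp_force: 79.3
```

```bash
python3 -m handwheel '[{"tx":0,"ty":0,"tz":0.0008,"ax":0,"ay":0,"az":0,"jaw":-1},{"tx":0,"ty":0,"tz":0,"ax":0,"ay":0,"az":0,"jaw":-1},{"tx":0,"ty":0,"tz":0,"ax":0,"ay":0,"az":0,"jaw":0},{"tx":0,"ty":0,"tz":0,"ax":0,"ay":0,"az":0,"jaw":0.3},{"tx":0,"ty":0,"tz":0,"ax":0,"ay":0,"az":0,"jaw":0.3},{"tx":0,"ty":0,"tz":0,"ax":0,"ay":0,"az":0,"jaw":0.3},{"tx":0,"ty":0,"tz":-0.02,"ax":0,"ay":0,"az":0,"jaw":0.3},{"tx":0,"ty":0,"tz":-0.05,"ax":0,"ay":0,"az":0,"jaw":0.3},{"tx":0,"ty":0,"tz":-0.05,"ax":0,"ay":0,"az":0,"jaw":0.3},{"tx":0,"ty":0,"tz":-0.03,"ax":0,"ay":0,"az":0,"jaw":0.3}]' 20
python3 -m handwheel '[{"tx":0,"ty":0,"tz":0,"ax":0,"ay":0,"az":0,"jaw":0.3},{"tx":0,"ty":0,"tz":0,"ax":0,"ay":0,"az":0,"jaw":0.3},{"tx":0,"ty":0,"tz":0,"ax":0,"ay":0,"az":0,"jaw":0.3},{"tx":0,"ty":0,"tz":0,"ax":0,"ay":0,"az":0,"jaw":0.3},{"tx":0,"ty":0,"tz":0,"ax":0,"ay":0,"az":0,"jaw":0.3},{"tx":0,"ty":0,"tz":0,"ax":0,"ay":0,"az":0,"jaw":0.3},{"tx":0,"ty":0,"tz":0,"ax":0,"ay":0,"az":0,"jaw":0.3},{"tx":0,"ty":0,"tz":0,"ax":0,"ay":0,"az":0,"jaw":0.3},{"tx":0,"ty":0,"tz":0,"ax":0,"ay":0,"az":0,"jaw":0.3},{"tx":0,"ty":0,"tz":0,"ax":0,"ay":0,"az":0,"jaw":0.3}]'
python3 - <<'E'
from h import *
o,c=wrist();s=optics.camera("scene")
print(o["ee_pos"],o["wrist_force"])
a=cv2.resize(s["color"][110:210,220:353],(400,300),interpolation=cv2.INTER_CUBIC)
save("c9.png",np.hstack([a,cv2.resize(c["color"],(400,300))]))
E
```

```text
time: 18.5
ee_pos: [0.3858, 0.1706, 0.2238]
tcp_rot: [179.9, -0.1, 63.4]
wrist_force: [0.2, 0.3, -0.2]
opening: 0.0556
grasp_force: 0.0
time: 19.75
ee_pos: [0.3854, 0.1705, 0.2213]
tcp_rot: [-180.0, 0.0, 63.4]
wrist_force: [-0.5, 0.7, -0.4]
opening: 0.0555
grasp_force: 0.0
[0.38544238 0.17047948 0.22130255] [-0.51189578  0.66682496 -0.36090531]
```

View pics/c9.png

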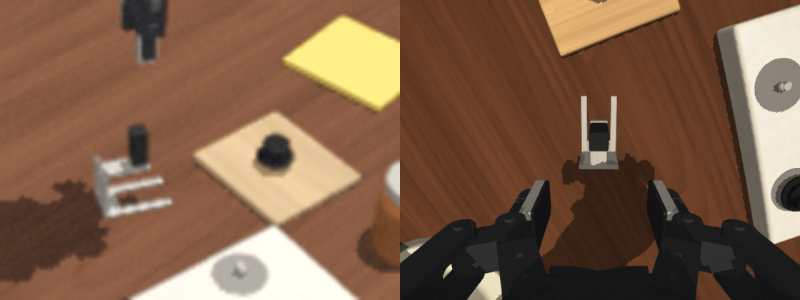

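The puller stands on its fork on the counter with the gripper clear above it. The knob is upright on the board and its shaft is bare.

```bash
python3 -c "
from workcell import workorder
print(workorder.job_done())"
```

```text
the job is handed in; nothing more can be done
None
```

The job is handed in, with no verdict returned: in the last pictures the round knob stands upright on the wooden board and the puller stands released on its fork on the counter, and nothing I saw suggested that the other knob, the jar or the shakers were touched.

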